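# Take the battery out of a quadcopter

### The arm

A 7-joint arm with a two-finger parallel gripper is mounted at the origin on the work surface. World frame = base frame: x ahead of the robot, y to its left, z up, the work surface at z = 0. Lengths are in m, angles in rad, forces in N, time in s.
With the tool pointing down it reaches from about 0.4 to 0.85 m from the base axis. Payload 4.5 kg.
Tool frame: the origin (TCP) lies on the centre line of the jaws, within the pads' length; the fingertips stand 25 mm ahead of it and the grasp point (between the pads) lies 6 mm ahead of it; z points along the fingers, x is the direction in which the jaws open and shut, and the axes are right-handed (so a half turn about z gives the same grasp; the last joint's range is limited). The gripper opens to 85 mm and grips with 20 to 120 N. Pads are 22 mm wide; open, the fingers measure 114 mm over their backs; the gripper's body (76 mm by 85 mm) begins 54 mm behind the grasp point. The pads swing forward as they close: fully open they stand 13 mm farther back than shut.
Start: joints at [-1.227, 0.689, -0.195, 1.565, 0.157, 0.902, -0.215], TCP at [0.191, 0.595, 0.256] pointing down, gripper open.
Joint ranges: [-3.01, 3.01], [-0.46, 2.08], [-1.47, 1.51], [0.13, 2.56], [-1, 4.14], [0.04, 2.09], [-2.66, 2.66]. Speed limits (rad/s): [2.57, 2.57, 3.14, 3.14, 3.14, 3.14, 3.14].

### API

Orientations are given as a 3x3 rotation matrix whose columns are the frame's x, y, z axes.
In Python, from plant import env gives the robot as it stands.
- The arm moves only by the tool move_arm, never from a script. Its argument "increments" is a list of rows, each an object of numbers: "x", "y", "z": the shift along the world's x, y, z in m; "wx", "wy", "wz": the turn, a rotation vector about the world's x, y, z in rad. A call has 1 to 12 rows; each row shifts and turns the commanded pose from where the row before left it; what a row does not reach is not made up. A row lasts 1/8 s, in which the tool goes at most 62.5 mm and 10.7 degrees, less where a joint would pass 70% of its speed; a pose out of reach is approached as far as the arm can. A call with a gripper value outside its range is refused whole. "grip" is the opening in per cent of the stroke, from 0 (shut) to 100 (fully open), set as the call begins (left out, the last holds). The fingers move at their own pace and stop on an object; "grip_force" is the grip in N (left out, the last holds). Time passes only in rows, so rows that do not move let the fingers close. It gives the time, the measured TCP pose, the force and the opening at its end, in the units of the state.
- env.read_state(): the state, without advancing time (a new reading comes with each control period).
- env.snapshot(name): name is "scene" or "side" or "wrist"; returns the picture (480x640x3 uint8, red, green, blue); there is no depth.
- env.calibration(name): a dict with "intrinsics" (3x3 intrinsics, pixels), "cam_to_world" (4x4, takes a point from camera to world coordinates). Camera axes: x right, y down, z forward; pixel columns grow to the right and rows downward; lengths in m; the calibration is good to about 2 mm. The wrist camera is an equidistant fisheye: a pixel r from the principal point sees the ray r / f radians off the axis. A picture is of the moment at which its call begins: read the wrist's pose just before it. calibration takes no time and is no camera call; for the wrist camera it gives the pose at the moment of the call.
- env.hand_in(): hands the job in, once; it reports no verdict.
The state is a dict: "time_s": time; "joints": joint angles; "dq": joint speeds; "joint_torque": joint torques, N m; "tool_pos": TCP position; "orientation": TCP orientation; "wrist_force": force on the tool from outside, world axes, zero at the start; "wrist_torque": the same for the moment, N m; "grip_width": finger opening in m.
Only numpy, scipy, OpenCV 4.12 (cv2) and the standard library are available. Lean on these libraries where they do the work, as an engineer would, in place of code of your own. Each camera call takes 0.05 s, during which the arm holds its last target. There are 200 camera calls.

### The job

The quadcopter on the bench is still switched on: hold down the white power button on top of its battery for at least a second to switch it off, then pinch the battery's two orange side catches together and lift the battery straight up out of its cradle. Finish while holding the battery level in the air by its pinched catches, at least 10 cm above where it sat, ready to be handed over; leave the quadcopter standing where it is and do not disturb the other things on the table.

Things in the scene. Friction and masses are not known exactly. Their poses are not given: they have to be found in the camera images.
- battery_center (a point): centre of the grey battery case clipped in the quadcopter: 90 mm long (its x), 46 wide (its y), 46 high (its z, up). An orange catch stands out of the middle of each long side, 28 mm long, from 7 mm below to 17 mm above this point; 59 mm across both catches at rest, 49 mm pressed fully in. About 0.26 kg. While either catch is out, lifting it lifts the whole quadcopter
- catch_left (a joint): the orange catch on the battery's +y side: 0 out (latched), 0.005 m pressed fully in (then still 1.5 mm proud of the case); its tooth is free of the cradle beyond 0.0035 m; its spring pushes back with 2.7 N at rest, 5 N fully in, and it springs out again when let go
- catch_right (a joint): the orange catch on the battery's -y side, like the other
- button_top (a point): the centre of the top face of the round white power button, 20 mm across, on the battery's top face, 22 mm from its centre towards -x of the battery (the tail end; the white label is at the other end); it stands 5 mm proud of the case and its axes are the battery's
- power_button (a joint): travel of the power button: 0 up, 0.003 m fully down; about 1.5 N starts it and 5 N holds it fully down; it counts as pressed beyond 0.002 m; it springs back
- craft: the quadcopter, loose, 0.6 kg, propellers off: black X frame, 270 mm over the arm tips, motors at x, y = +-85 mm, 66 mm high. Origin under its middle at table height, x to the nose. Its battery cradle, parallel to it, is above the origin: floor 60 mm above the table, side walls 56 mm over their outsides and 12 mm high, so closing fingertips must be at least 14 mm above the battery's underside
- spare_battery: a second battery of the same looks and size that stands on the table, to be left alone; origin at the centre of its underside
- transmitter: black radio transmitter lying on the table, 120 x 150 mm, 64 mm high over its sticks; origin at the centre of its underside
- driver: orange-handled screwdriver lying on the table, 170 mm long; origin under its middle, x along it
- propeller: orange three-blade propeller lying flat, 124 mm across, 8 mm high; origin under its hub
- cup: white cup with brass standoffs, 72 mm across, 75 mm high; origin at the centre of its underside
- bottle: clear water bottle with a blue cap, 66 mm across, 210 mm high; origin at the centre of its underside

How it is judged:
On the way, in this order (a step that is already met when the one before it is completed fails the run):
1. the power button is held down for a second while the battery is seated (value of joint power_button above 0.002 m and z of battery_center in the frame of craft below 0.087 m), for 1 s.
2. both catches are pinched in while the battery is still seated (value of joint each of catch_left, catch_right above 0.0035 m and z of battery_center in the frame of craft below 0.087 m), for 0.05 s.
At the end, for the whole second after the job is handed in: The fingers hold the battery still by both pinched catches (in beyond 3.5 mm), level within 14 degrees, its centre 178 mm or more above the table, clear of the craft and bottle; the craft stands level within 50 mm of its start, every other thing within 30 mm of its start (height (world z) of battery_center above 0.178 m and angle between battery_center's own z axis and vertical below 0.25 rad and linear speed of battery below 0.03 m/s and value of joint each of catch_left, catch_right above 0.0035 m and contact force between the fingers and battery above 3 N and contact force between battery and craft below 0.1 N and contact force between battery and bottle below 0.1 N and height (world z) of craft below 0.005 m and angle between craft's own z axis and vertical below 0.05 rad and distance of craft from where it was at the start of the episode below 0.05 m and distance of each of spare_battery, transmitter, driver, propeller, cup, bottle from where it was at the start of the episode below 0.03 m); the arm keeps its last pose, push and grip.
It fails at once if the quadcopter is lifted or tipped (height (world z) of craft above 0.02 m or angle between craft's own z axis and vertical above 0.2 rad).
It fails at once if another thing on the table is knocked away (distance of any of spare_battery, transmitter, driver, propeller, cup, bottle from where it was at the start of the episode above 0.03 m).
It also fails if it takes over 45 s, if anything falls off the work surface, if the arm or the gripper's body presses on something with over 40 N, if the wrist force passes 120 N, or if a joint passes its speed limit or range.

## Working session

There is one attempt and no reset: what is moved stays moved. The work goes in short steps, Python scripts to look and compute and a tool call to move; the robot and the scene stay as the last step left them, time stands still between calls to the robot, and variables do not carry over. Pictures are saved under pics/ and viewed, about 8 in all and at most 12, crops included, and the job is handed in when it is done.

Besides the shell and the picture viewer there is one more tool, called after "Request:" by a JSON object that holds its "fn" and its "kwargs", one argument or row to a line. move_arm: Moves the arm, as the interface text tells. Its arguments: {"type":"object","properties":{"increments":{"type":"array"},"grip":{"type":"number"},"grip_force":{"type":"number"}},"required":["increments"]}

```bash
mkdir -p pics; cat > h.py <<'E'
import numpy as np, cv2
from plant import env
def snap(n,f):
    c=env.calibration(n); im=env.snapshot(n); cv2.imwrite('pics/'+f,im[:,:,::-1]); return im,c
def ray(c,n,uv):
    K=np.array(c['intrinsics']);T=np.array(c['cam_to_world'])
    x=(uv[0]-K[0,2])/K[0,0];y=(uv[1]-K[1,2])/K[1,1]
    if n=='wrist':
        r=np.hypot(x,y); d=np.array([np.sin(r)*x/r,np.sin(r)*y/r,np.cos(r)]) if r>0 else np.array([0,0,1.])
    else: d=np.array([x,y,1.])
    return T[:3,3],T[:3,:3]@d
def onz(c,n,uv,z):
    o,d=ray(c,n,uv); return o+d*(z-o[2])/d[2]
E
python3 - <<'E'
from h import *
for n in ('scene','side'):
    im,c=snap(n,n+'0.png'); print(n,np.round(c['intrinsics'],1).tolist(),np.round(c['cam_to_world'],3).tolist())
s=env.read_state(); print(s)
E
```

```text
scene [[490.8, 0.0, 314.9], [0.0, 490.8, 246.5], [0.0, 0.0, 1.0]] [[-0.882, 0.377, -0.282, 0.781], [0.471, 0.724, -0.504, 0.537], [0.014, -0.578, -0.816, 0.98], [0.0, 0.0, 0.0, 1.0]]
side [[459.1, 0.0, 322.6], [0.0, 459.1, 243.8], [0.0, 0.0, 1.0]] [[0.998, -0.047, 0.044, 0.417], [-0.065, -0.734, 0.677, -0.784], [0.001, -0.678, -0.735, 0.935], [0.0, 0.0, 0.0, 1.0]]
{'time_s': 0.1, 'joints': array([-1.22717852,  0.68991713, -0.19456148,  1.56627361,  0.15729455,
        0.90250477, -0.21510974]), 'dq': array([ 0.00082081, -0.00186523, -0.00132381, -0.00382634, -0.00113174,
       -0.00084703,  0.00043964]), 'joint_torque': array([-4.07726242e-03, -5.40609741e+01, -1.27142362e+00, -1.58988440e+01,
        9.45055654e-03,  4.40568372e-03, -7.38474711e-06]), 'tool_pos': array([0.19040021, 0.59470188, 0.2555457 ]), 'orientation': array([[ 3.04790205e-01,  9.52419417e-01, -4.29891333e-04],
       [ 9.52417985e-01, -3.04790493e-01, -1.65472388e-03],
       [-1.70701795e-03,  9.49073936e-05, -9.99998539e-01]]), 'wrist_force': array([ 0.04564338,  0.5751213 , -0.45399503]), 'wrist_torque': array([-0.0022612 , -0.03491864,  0.00843283]), 'grip_width': 0.08552763409917934}
```

View pics/scene0.png

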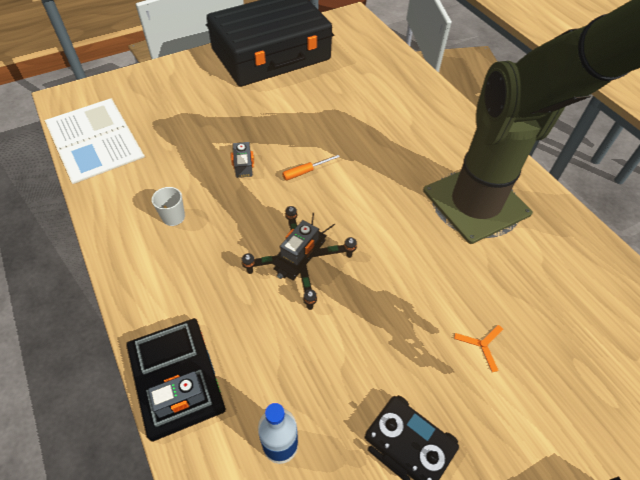

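View pics/side0.png

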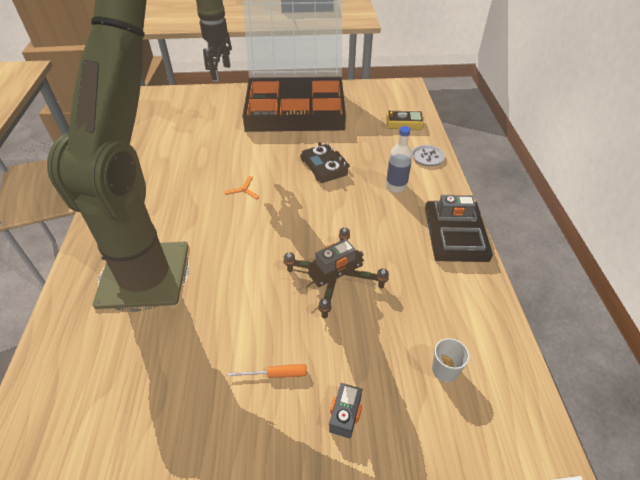

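The craft is at scene (300,245) and side (335,262). The button is near scene (305,230) and side (327,254). I'll get a rough fix from both views.

```bash
python3 - <<'E'
from h import *
a=cv2.imread('pics/scene0.png');b=cv2.imread('pics/side0.png')
ca=cv2.resize(a[195:315,235:365],None,fx=4,fy=4,interpolation=2)[:480]
cb=cv2.resize(b[220:320,275:395],None,fx=4.8,fy=4.8,interpolation=2)[:480]
cv2.imwrite('pics/crop.png',cv2.resize(np.hstack([ca[:, :],cb]),(800,int(480*800/(ca.shape[1]+cb.shape[1])))))
print(ca.shape,cb.shape)
for n,uv in(('scene',(305.5,230)),('side',(327.5,254))):
    print(n,onz(env.calibration(n),n,uv,.111))
c=env.calibration('wrist');print(c)
E
```

```text
(480, 520, 3) (480, 576, 3)
scene [ 0.47811451 -0.04923893  0.111     ]
side [ 0.47590981 -0.05947094  0.111     ]
{'intrinsics': array([[371.64829954,   0.        , 317.4503818 ],
       [  0.        , 371.64829954, 239.19071266],
       [  0.        ,   0.        ,   1.        ]]), 'cam_to_world': array([[ 0.30532069,  0.91369736,  0.26820965,  0.12298217],
       [ 0.95224877, -0.29259043, -0.08725318,  0.61632896],
       [-0.00124742,  0.28204251, -0.9594011 ,  0.37399046],
       [ 0.        ,  0.        ,  0.        ,  1.        ]])}
```

View pics/crop.png

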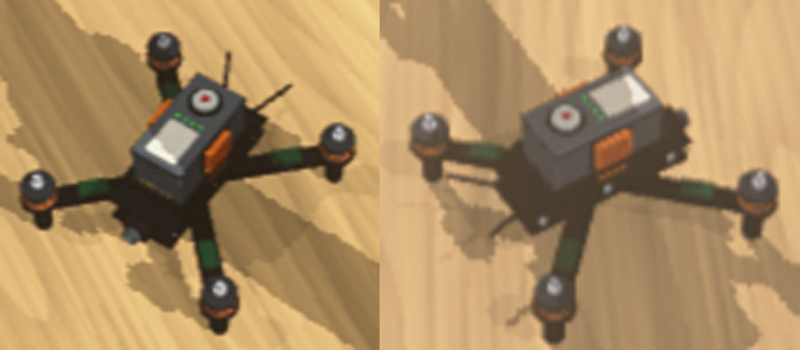

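```bash
python3 - <<'E'
from h import *
L={'scene':[(205,99),(170,142),(163,44),(338,134),(219,289),(37,181)],'side':[(566,118),(628,88),(430,126),(555,286),(757,182),(623,37)]}
for n in L:
    c=env.calibration(n);s=.73
    P=[]
    for i,(u,v) in enumerate(L[n]):
        uv=(235+u/2.92,195+v/2.92) if n=='scene' else (275+(u-379.6)/3.504,220+v/3.504)
        P.append(onz(c,n,uv,[.111,.106,.064,.064,.064,.064][i])[:2])
    P=np.array(P); d=P[1]-P[0]; print(n,np.round(P,4).tolist(),'mid',P[2:].mean(0),'yaw',np.degrees(np.arctan2(d[1],d[0])))
    m=P[2:]; print([np.degrees(np.arctan2(*(m[j]-m[i])[::-1])) for i,j in((0,2),(1,3))],[np.linalg.norm(m[j]-m[i]) for i,j in((0,2),(1,3))])
E
```

```text
scene [[0.4773, -0.0523], [0.5175, -0.0318], [0.4653, -0.1508], [0.3836, -0.0047], [0.5324, 0.076], [0.6122, -0.0734]] mid [ 0.49836938 -0.03823749] yaw 26.986863155542657
[np.float64(73.51853093395678), np.float64(-16.71540672245118)] [np.float64(0.2365443032175294), np.float64(0.23863909322305815)]
side [[0.4776, -0.0585], [0.5233, -0.029], [0.383, -0.0185], [0.4631, -0.1641], [0.6096, -0.0851], [0.5301, 0.0616]] mid [ 0.49645987 -0.05154463] yaw 32.87259477138659
[np.float64(-16.36904357521206), np.float64(73.45666268248694)] [np.float64(0.23614297845171855), np.float64(0.23542511543476846)]
```

Request:
{"fn": "move_arm", "kwargs": {
  "increments": [
    {"x": 0.0204,"y": -0.0426,"wz": -0.1557},
    {"x": 0.0204,"y": -0.0426,"wz": -0.1557},
    {"x": 0.0204,"y": -0.0426,"wz": -0.1557},
    {"x": 0.0204,"y": -0.0426,"wz": -0.1557},
    {"x": 0.0204,"y": -0.0426,"wz": -0.1557},
    {"x": 0.0204,"y": -0.0426,"wz": -0.1557},
    {"x": 0.0204,"y": -0.0426,"wz": -0.1557},
    {"x": 0.0204,"y": -0.0426,"wz": -0.1557},
    {"x": 0.0204,"y": -0.0426,"wz": -0.1557},
    {"x": 0.0204,"y": -0.0426,"wz": -0.1557},
    {"x": 0.0204,"y": -0.0426,"wz": -0.1557},
    {"x": 0.0204,"y": -0.0426,"wz": -0.1557}
  ]
}}

```text
invalid input
```

Request:
{"fn": "move_arm", "kwargs": {
  "increments": [
    {"x": 0.0204,"y": -0.0426,"wz": -0.1557},
    {"x": 0.0204,"y": -0.0426,"wz": -0.1557},
    {"x": 0.0204,"y": -0.0426,"wz": -0.1557},
    {},
    {}
  ]
}}

```text
invalid input
```

```bash
python3 - <<'E'
from h import *
im,c=snap('wrist','w1.png'); np.save('w1c.npy',c['cam_to_world'])
s=env.read_state(); print(s['time_s'],s['tool_pos'],s['orientation'].round(4).tolist(),s['joints'].round(3),s['wrist_force'])
E
```

```text
0.15 [0.19041324 0.59480566 0.25566004] [[0.3048, 0.9524, -0.0004], [0.9524, -0.3048, -0.0014], [-0.0014, 0.0001, -1.0]] [-1.227  0.69  -0.195  1.566  0.157  0.902 -0.215] [ 0.58513744  0.34590139 -0.34667511]
```

View pics/w1.png

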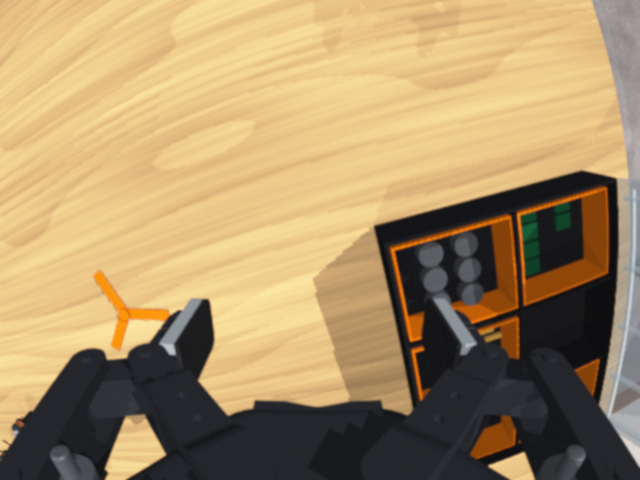

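The move was refused, so the arm is still over the parts box at the start pose. I'll try again with all six fields in every row.

Request:
{"fn": "move_arm", "kwargs": {
  "increments": [
    {"x": 0.0204,"y": -0.0426,"z": 0,"wx": 0,"wy": 0,"wz": -0.1557}
  ]
}}

```text
time_s: 0.28
tool_pos: [0.2082, 0.5551, 0.2557]
orientation: [[0.447, 0.894, -0.003], [0.894, -0.447, 0.003], [0.002, -0.004, -1.0]]
wrist_force: [0.4, -0.5, 0.8]
grip_width: 0.0855
```

Request:
{"fn": "move_arm", "kwargs": {
  "increments": [
    {"x": 0.0204,"y": -0.0426,"z": 0,"wx": 0,"wy": 0,"wz": -0.1557},
    {"x": 0.0204,"y": -0.0426,"z": 0,"wx": 0,"wy": 0,"wz": -0.1557},
    {"x": 0.0204,"y": -0.0426,"z": 0,"wx": 0,"wy": 0,"wz": -0.1557},
    {"x": 0.0204,"y": -0.0426,"z": 0,"wx": 0,"wy": 0,"wz": -0.1557},
    {"x": 0.0204,"y": -0.0426,"z": 0,"wx": 0,"wy": 0,"wz": -0.1557},
    {"x": 0.0204,"y": -0.0426,"z": 0,"wx": 0,"wy": 0,"wz": -0.1557},
    {"x": 0.0204,"y": -0.0426,"z": 0,"wx": 0,"wy": 0,"wz": -0.1557},
    {"x": 0.0204,"y": -0.0426,"z": 0,"wx": 0,"wy": 0,"wz": -0.1557},
    {"x": 0.0204,"y": -0.0426,"z": 0,"wx": 0,"wy": 0,"wz": -0.1557},
    {"x": 0.0204,"y": -0.0426,"z": 0,"wx": 0,"wy": 0,"wz": -0.1557},
    {"x": 0.0204,"y": -0.0426,"z": 0,"wx": 0,"wy": 0,"wz": -0.1557},
    {"x": 0.0204,"y": -0.0426,"z": 0,"wx": 0,"wy": 0,"wz": -0.1557}
  ]
}}

```text
time_s: 1.78
tool_pos: [0.4562, 0.0402, 0.2563]
orientation: [[0.719, -0.695, 0.0], [-0.695, -0.719, 0.0], [-0.0, -0.0, -1.0]]
wrist_force: [0.2, 0.0, -1.1]
grip_width: 0.0854
```

Request:
{"fn": "move_arm", "kwargs": {
  "increments": [
    {"x": 0.0204,"y": -0.0426,"z": 0,"wx": 0,"wy": 0,"wz": -0.1557},
    {"x": 0.0204,"y": -0.0426,"z": 0,"wx": 0,"wy": 0,"wz": -0.1557},
    {"x": 0,"y": 0,"z": 0,"wx": 0,"wy": 0,"wz": 0},
    {"x": 0,"y": 0,"z": 0,"wx": 0,"wy": 0,"wz": 0}
  ]
}}

```text
time_s: 2.28
tool_pos: [0.496, -0.043, 0.256]
orientation: [[0.477, -0.879, -0.001], [-0.879, -0.477, 0.001], [-0.001, 0.001, -1.0]]
wrist_force: [-0.8, 0.2, 0.1]
grip_width: 0.0856
```

```bash
python3 - <<'E'
from h import *
im,c=snap('wrist','w2.png'); np.save('w2c.npy',c['cam_to_world'])
s=env.read_state(); print(s['time_s'],s['tool_pos'],s['orientation'].round(4).tolist(),s['joints'].round(3),s['wrist_force'])
E
```

```text
2.325 [ 0.49589197 -0.04242612  0.25599591] [[0.4782, -0.8783, -0.0013], [-0.8783, -0.4782, 0.001], [-0.0015, 0.0006, -1.0]] [-0.255  0.556  0.394  1.96  -0.326  0.689 -0.732] [-0.51802708 -0.37667653 -0.18179818]
```

View pics/w2.png

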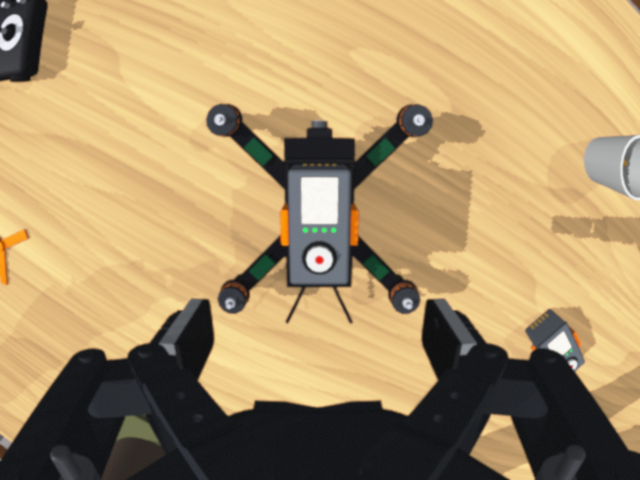

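The wrist view looks straight down on the craft. The button is at (319,260), the catches at (285,226) and (355,226), the label at (319,200), and the tail is towards the bottom. Next I'll measure the button, catches and yaw.

```bash
python3 - <<'E'
from h import *
im=cv2.imread('pics/w2.png'); c={'intrinsics':env.calibration('wrist')['intrinsics'],'cam_to_world':np.load('w2c.npy')}
hsv=cv2.cvtColor(im,cv2.COLOR_BGR2HSV)
def cen(mask,box):
    x0,y0,x1,y1=box; m=np.zeros_like(mask); m[y0:y1,x0:x1]=mask[y0:y1,x0:x1]
    ys,xs=np.nonzero(m); return (xs.min()+xs.max())/2,(ys.min()+ys.max())/2,len(xs),xs.min(),xs.max(),ys.min(),ys.max()
wh=((hsv[...,2]>200)&(hsv[...,1]<40)).astype(np.uint8)
org=((hsv[...,0]<20)&(hsv[...,1]>170)&(hsv[...,2]>120)).astype(np.uint8)
B=cen(wh,(300,240,340,280));L=cen(wh,(295,170,345,228))
C1=cen(org,(276,200,292,250));C2=cen(org,(348,200,364,250))
for n,q,z in(('button',B,.111),('label',L,.106),('c1',C1,.100),('c2',C2,.100)):
    print(n,q,onz(c,'wrist',q[:2],z).round(4))
w=lambda q,z:onz(c,'wrist',q[:2],z)[:2]
d=w(L,.106)-w(B,.111);print('yaw lab',np.degrees(np.arctan2(d[1],d[0])))
d=w(C1,.1)-w(C2,.1);print('yaw c',np.degrees(np.arctan2(d[1],d[0])),'mid',(w(C1,.1)+w(C2,.1))/2,np.linalg.norm(d))
M=np.array([onz(c,'wrist',p,.064)[:2] for p in((223,120),(416,120),(405,297),(234,297))])
print(M.mean(0),[np.degrees(np.arctan2(*(M[j]-M[i])[::-1])) for i,j in((2,0),(3,1))])
s=env.read_state();
for z in(.111,.100): pass
E
```

```text
button (np.float64(319.0), np.float64(259.5), 402, np.int64(307), np.int64(331), np.int64(248), np.int64(271)) [ 0.4782 -0.0545  0.111 ]
label (np.float64(319.0), np.float64(200.0), 1676, np.int64(301), np.int64(337), np.int64(177), np.int64(223)) [ 0.5172 -0.0334  0.106 ]
c1 (np.float64(284.0), np.float64(225.0), 301, np.int64(280), np.int64(288), np.int64(205), np.int64(245)) [ 0.4865 -0.0196  0.1   ]
c2 (np.float64(354.0), np.float64(225.0), 310, np.int64(350), np.int64(358), np.int64(205), np.int64(245)) [ 0.512  -0.0666  0.1   ]
yaw lab 28.513029624116324
yaw c 118.48833171308766 mid [ 0.49928096 -0.04312895] 0.05342929235911105
[ 0.50144126 -0.0427116 ] [np.float64(73.59635989710392), np.float64(-16.55863353716023)]
```

Request:
{"fn": "move_arm", "kwargs": {
  "increments": [
    {"x": -0.009,"y": -0.006,"z": 0,"wx": 0,"wy": 0,"wz": 0},
    {"x": -0.009,"y": -0.006,"z": 0,"wx": 0,"wy": 0,"wz": 0},
    {"x": 0,"y": 0,"z": -0.025,"wx": 0,"wy": 0,"wz": 0},
    {"x": 0,"y": 0,"z": -0.025,"wx": 0,"wy": 0,"wz": 0},
    {"x": 0,"y": 0,"z": -0.025,"wx": 0,"wy": 0,"wz": 0},
    {"x": 0,"y": 0,"z": -0.025,"wx": 0,"wy": 0,"wz": 0},
    {"x": 0,"y": 0,"z": 0,"wx": 0,"wy": 0,"wz": 0},
    {"x": 0,"y": 0,"z": 0,"wx": 0,"wy": 0,"wz": 0}
  ],
  "grip": 0,
  "grip_force": 30
}}

```text
time_s: 3.32
tool_pos: [0.4786, -0.056, 0.1571]
orientation: [[0.476, -0.879, 0.001], [-0.879, -0.476, -0.0], [0.001, -0.001, -1.0]]
wrist_force: [0.4, -0.6, 0.2]
grip_width: -0.0001
```

```bash
python3 - <<'E'
from h import *
a,ca=snap('scene','s3.png'); b,cb=snap('side','d3.png'); w,_=snap('wrist','w3.png')
A=cv2.resize(a[150:300,240:380],(400,428));B=cv2.resize(b[170:310,275:405],(400,428))
cv2.imwrite('pics/c3.png',np.hstack([A,B])[:,:,::-1])
s=env.read_state(); print(s['tool_pos'],s['wrist_force'],s['grip_width'])
E
```

```text
[ 0.47903148 -0.05581286  0.15731099] [ 0.21788451 -0.30456382  0.88519991] -0.00041093020741269135
```

View pics/c3.png

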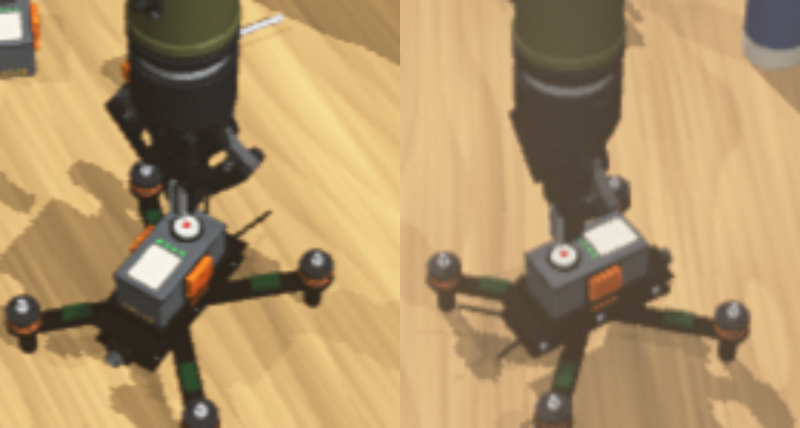

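The closed fingertips are about 20 mm above the button in both views, with the button in line with them. I'll go down carefully and watch the force.

Request:
{"fn": "move_arm", "kwargs": {
  "increments": [
    {"x": 0,"y": 0.001,"z": -0.008,"wx": 0,"wy": 0,"wz": 0},
    {"x": 0,"y": 0,"z": -0.008,"wx": 0,"wy": 0,"wz": 0},
    {"x": 0,"y": 0,"z": -0.003,"wx": 0,"wy": 0,"wz": 0},
    {"x": 0,"y": 0,"z": 0,"wx": 0,"wy": 0,"wz": 0},
    {"x": 0,"y": 0,"z": 0,"wx": 0,"wy": 0,"wz": 0}
  ]
}}

```text
time_s: 4.1
tool_pos: [0.4786, -0.0548, 0.1373]
orientation: [[0.476, -0.879, 0.0], [-0.879, -0.476, -0.0], [0.0, -0.0, -1.0]]
wrist_force: [-0.1, -0.9, 0.3]
grip_width: -0.0005
```

Request:
{"fn": "move_arm", "kwargs": {
  "increments": [
    {"x": 0,"y": 0,"z": -0.001,"wx": 0,"wy": 0,"wz": 0},
    {"x": 0,"y": 0,"z": -0.001,"wx": 0,"wy": 0,"wz": 0},
    {"x": 0,"y": 0,"z": 0,"wx": 0,"wy": 0,"wz": 0},
    {"x": 0,"y": 0,"z": 0,"wx": 0,"wy": 0,"wz": 0}
  ]
}}

```text
time_s: 4.6
tool_pos: [0.4787, -0.0547, 0.1354]
orientation: [[0.476, -0.879, 0.0], [-0.879, -0.476, -0.0], [0.0, -0.0, -1.0]]
wrist_force: [-0.2, -0.6, 2.1]
grip_width: 0.0001
```

Request:
{"fn": "move_arm", "kwargs": {
  "increments": [
    {"x": 0,"y": 0,"z": -0.001,"wx": 0,"wy": 0,"wz": 0},
    {"x": 0,"y": 0,"z": -0.001,"wx": 0,"wy": 0,"wz": 0},
    {"x": 0,"y": 0,"z": -0.0005,"wx": 0,"wy": 0,"wz": 0},
    {"x": 0,"y": 0,"z": 0,"wx": 0,"wy": 0,"wz": 0},
    {"x": 0,"y": 0,"z": 0,"wx": 0,"wy": 0,"wz": 0}
  ]
}}

```text
time_s: 5.22
tool_pos: [0.4787, -0.0548, 0.1331]
orientation: [[0.476, -0.879, 0.001], [-0.879, -0.476, -0.0], [0.0, -0.0, -1.0]]
wrist_force: [-0.6, -1.0, 6.4]
grip_width: 0.0002
```

Request:
{"fn": "move_arm", "kwargs": {
  "increments": [
    {"x": 0,"y": 0,"z": -0.0005,"wx": 0,"wy": 0,"wz": 0},
    {"x": 0,"y": 0,"z": 0,"wx": 0,"wy": 0,"wz": 0},
    {"x": 0,"y": 0,"z": 0,"wx": 0,"wy": 0,"wz": 0},
    {"x": 0,"y": 0,"z": 0,"wx": 0,"wy": 0,"wz": 0},
    {"x": 0,"y": 0,"z": 0,"wx": 0,"wy": 0,"wz": 0},
    {"x": 0,"y": 0,"z": 0,"wx": 0,"wy": 0,"wz": 0},
    {"x": 0,"y": 0,"z": 0,"wx": 0,"wy": 0,"wz": 0},
    {"x": 0,"y": 0,"z": 0,"wx": 0,"wy": 0,"wz": 0},
    {"x": 0,"y": 0,"z": 0,"wx": 0,"wy": 0,"wz": 0},
    {"x": 0,"y": 0,"z": 0,"wx": 0,"wy": 0,"wz": 0},
    {"x": 0,"y": 0,"z": 0,"wx": 0,"wy": 0,"wz": 0},
    {"x": 0,"y": 0,"z": 0,"wx": 0,"wy": 0,"wz": 0}
  ]
}}

```text
time_s: 6.72
tool_pos: [0.4787, -0.0548, 0.133]
orientation: [[0.476, -0.879, 0.001], [-0.879, -0.476, 0.0], [0.0, -0.001, -1.0]]
wrist_force: [-1.2, 0.3, 10.9]
grip_width: -0.0
```

The button bottomed out: the force rose from 6.4 to 10.9 N with no more travel, and it was held for about 1.5 s. Now I'll rise, open over the battery centre and look again.

Request:
{"fn": "move_arm", "kwargs": {
  "increments": [
    {"x": 0,"y": 0,"z": -0.0,"wx": 0,"wy": 0,"wz": 0},
    {"x": 0,"y": 0,"z": 0.01,"wx": 0,"wy": 0,"wz": 0},
    {"x": 0,"y": 0,"z": 0.02,"wx": 0,"wy": 0,"wz": 0},
    {"x": 0,"y": 0,"z": 0.03,"wx": 0,"wy": 0,"wz": 0},
    {"x": 0,"y": 0,"z": 0.03,"wx": 0,"wy": 0,"wz": 0}
  ]
}}

```text
time_s: 7.35
tool_pos: [0.478, -0.0546, 0.2231]
orientation: [[0.476, -0.879, -0.001], [-0.879, -0.476, 0.0], [-0.001, 0.001, -1.0]]
wrist_force: [1.4, -0.7, 0.3]
grip_width: -0.0002
```

Request:
{"fn": "move_arm", "kwargs": {
  "increments": [
    {"x": 0.01,"y": 0.006,"z": 0.02,"wx": 0,"wy": 0,"wz": 0},
    {"x": 0.01,"y": 0.005,"z": 0.01,"wx": 0,"wy": 0,"wz": 0},
    {"x": 0,"y": 0,"z": 0,"wx": 0,"wy": 0,"wz": 0},
    {"x": 0,"y": 0,"z": 0,"wx": 0,"wy": 0,"wz": 0},
    {"x": 0,"y": 0,"z": 0,"wx": 0,"wy": 0,"wz": 0},
    {"x": 0,"y": 0,"z": 0,"wx": 0,"wy": 0,"wz": 0}
  ],
  "grip": 100
}}

```text
time_s: 8.1
tool_pos: [0.498, -0.0439, 0.2519]
orientation: [[0.476, -0.88, -0.001], [-0.88, -0.476, -0.0], [-0.0, 0.001, -1.0]]
wrist_force: [0.2, 0.2, -0.4]
grip_width: 0.0852
```

```bash
python3 - <<'E'
from h import *
s=env.read_state(); im,c=snap('wrist','w4.png'); im=im[:,:,::-1].copy()
print(s['tool_pos'],s['orientation'][:,0],s['grip_width'],s['wrist_force'])
hsv=cv2.cvtColor(im,cv2.COLOR_BGR2HSV)
wh=((hsv[...,2]>200)&(hsv[...,1]<40)).astype(np.uint8)
org=((hsv[...,0]<20)&(hsv[...,1]>170)&(hsv[...,2]>120)).astype(np.uint8)
for nm,m,z in(('w',wh,.111),('o',org,.1)):
    n,_,st,ce=cv2.connectedComponentsWithStats(m)
    for i in range(1,n):
        x,y,w,h,a=st[i]
        if a>120 and 250<x+w/2<390: print(nm,st[i],onz(c,'wrist',(x+(w-1)/2,y+(h-1)/2),z).round(4))
cv2.imwrite('pics/w4c.png',im[120:400,180:460])
E
```

```text
[ 0.4980036  -0.04394985  0.25193749] [ 4.75732704e-01 -8.79589802e-01 -4.17287254e-04] 0.08521747634232303 [ 0.1548278   0.22655152 -0.40637018]
w [ 298  180   38   47 1702] [ 0.5179 -0.0331  0.111 ]
w [304 251  26  24 414] [ 0.4785 -0.0543  0.111 ]
o [277 207   9  42 301] [ 0.4869 -0.0194  0.1   ]
o [348 207   9  42 323] [ 0.5123 -0.0665  0.1   ]
```

View pics/w4c.png

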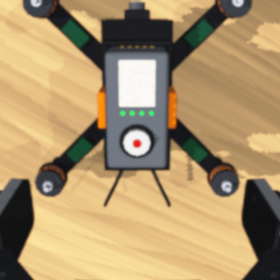

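The LEDs are still green in the picture, but the press force and travel say the button went fully down. The craft hasn't moved, the jaws are centred on the catches within 1 mm, and the yaw is 28.5°. Going down.

Request:
{"fn": "move_arm", "kwargs": {
  "increments": [
    {"x": 0.001,"y": 0.0005,"z": -0.03,"wx": 0,"wy": 0,"wz": 0},
    {"x": 0,"y": 0,"z": -0.03,"wx": 0,"wy": 0,"wz": 0},
    {"x": 0,"y": 0,"z": -0.03,"wx": 0,"wy": 0,"wz": 0},
    {"x": 0,"y": 0,"z": -0.02,"wx": 0,"wy": 0,"wz": 0},
    {"x": 0,"y": 0,"z": -0.02,"wx": 0,"wy": 0,"wz": 0},
    {"x": 0,"y": 0,"z": -0.01,"wx": 0,"wy": 0,"wz": 0},
    {"x": 0,"y": 0,"z": -0.01,"wx": 0,"wy": 0,"wz": 0},
    {"x": 0,"y": 0,"z": 0,"wx": 0,"wy": 0,"wz": 0},
    {"x": 0,"y": 0,"z": 0,"wx": 0,"wy": 0,"wz": 0}
  ]
}}

```text
time_s: 9.28
tool_pos: [0.4998, -0.0433, 0.1027]
orientation: [[0.476, -0.879, 0.001], [-0.879, -0.476, -0.0], [0.0, -0.001, -1.0]]
wrist_force: [-0.4, 0.1, 0.7]
grip_width: 0.0855
```

```bash
python3 - <<'E'
from h import *
s=env.read_state(); print(s['tool_pos'],s['wrist_force'],s['grip_width'])
a,ca=snap('scene','s5.png'); b,cb=snap('side','d5.png')
A=cv2.resize(a[170:300,240:365],(400,416));B=cv2.resize(b[190:310,280:395],(400,416))
cv2.imwrite('pics/c5.png',np.hstack([A,B])[:,:,::-1])
E
```

```text
[ 0.49981498 -0.04325011  0.10272929] [-0.42182671  0.05616337  0.6581144 ] 0.08546902214462956
```

View pics/c5.png

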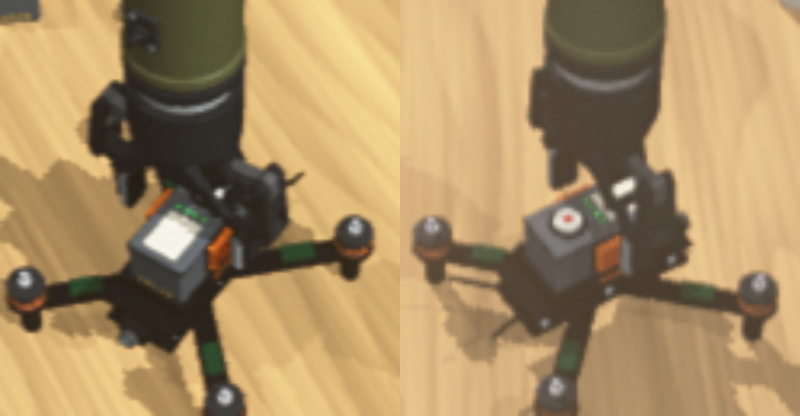

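The fingers straddle both catches and clear the cradle and arms. I'll go 2 mm lower and close.

Request:
{"fn": "move_arm", "kwargs": {
  "increments": [
    {"x": 0,"y": 0,"z": -0.002,"wx": 0,"wy": 0,"wz": 0},
    {"x": 0,"y": 0,"z": 0,"wx": 0,"wy": 0,"wz": 0}
  ]
}}

```text
time_s: 9.62
tool_pos: [0.4995, -0.0432, 0.1004]
orientation: [[0.476, -0.879, 0.0], [-0.879, -0.476, -0.0], [0.0, -0.0, -1.0]]
wrist_force: [-0.5, 0.3, -0.5]
grip_width: 0.0854
```

Request:
{"fn": "move_arm", "kwargs": {
  "increments": [
    {"x": 0,"y": 0,"z": 0,"wx": 0,"wy": 0,"wz": 0},
    {"x": 0,"y": 0,"z": 0,"wx": 0,"wy": 0,"wz": 0},
    {"x": 0,"y": 0,"z": 0,"wx": 0,"wy": 0,"wz": 0},
    {"x": 0,"y": 0,"z": 0,"wx": 0,"wy": 0,"wz": 0},
    {"x": 0,"y": 0,"z": 0,"wx": 0,"wy": 0,"wz": 0},
    {"x": 0,"y": 0,"z": 0,"wx": 0,"wy": 0,"wz": 0},
    {"x": 0,"y": 0,"z": 0,"wx": 0,"wy": 0,"wz": 0},
    {"x": 0,"y": 0,"z": 0,"wx": 0,"wy": 0,"wz": 0}
  ],
  "grip": 0,
  "grip_force": 40
}}

```text
time_s: 10.62
tool_pos: [0.4995, -0.0429, 0.1014]
orientation: [[0.476, -0.879, 0.001], [-0.879, -0.476, 0.001], [-0.0, -0.001, -1.0]]
wrist_force: [-1.5, 1.6, 12.0]
grip_width: 0.0471
```

Width 47.1 mm is about the fully pressed value. The 12 N upward force comes from the pads swinging forward as they closed. I'll relieve it by lifting in small steps and watch the force: the battery alone weighs about 2.6 N, the whole craft about 8.4 N.

Request:
{"fn": "move_arm", "kwargs": {
  "increments": [
    {"x": 0,"y": 0,"z": 0.001,"wx": 0,"wy": 0,"wz": 0},
    {"x": 0,"y": 0,"z": 0.001,"wx": 0,"wy": 0,"wz": 0},
    {"x": 0,"y": 0,"z": 0,"wx": 0,"wy": 0,"wz": 0},
    {"x": 0,"y": 0,"z": 0,"wx": 0,"wy": 0,"wz": 0}
  ]
}}

```text
time_s: 11.12
tool_pos: [0.4994, -0.0433, 0.1021]
orientation: [[0.476, -0.879, -0.0], [-0.879, -0.476, -0.0], [-0.0, 0.0, -1.0]]
wrist_force: [0.3, 0.3, -1.4]
grip_width: 0.0467
```

Request:
{"fn": "move_arm", "kwargs": {
  "increments": [
    {"x": 0,"y": 0,"z": 0.002,"wx": 0,"wy": 0,"wz": 0},
    {"x": 0,"y": 0,"z": 0.002,"wx": 0,"wy": 0,"wz": 0},
    {"x": 0,"y": 0,"z": 0,"wx": 0,"wy": 0,"wz": 0},
    {"x": 0,"y": 0,"z": 0,"wx": 0,"wy": 0,"wz": 0}
  ]
}}

```text
time_s: 11.62
tool_pos: [0.4995, -0.0432, 0.1064]
orientation: [[0.476, -0.879, 0.0], [-0.879, -0.476, -0.0], [0.0, -0.0, -1.0]]
wrist_force: [0.3, 0.9, -3.0]
grip_width: 0.0465
```

Only about 3 N hangs on the tool, so the battery is free of the cradle. Lifting on.

Request:
{"fn": "move_arm", "kwargs": {
  "increments": [
    {"x": 0,"y": 0,"z": 0.003,"wx": 0,"wy": 0,"wz": 0},
    {"x": 0,"y": 0,"z": 0.004,"wx": 0,"wy": 0,"wz": 0},
    {"x": 0,"y": 0,"z": 0.005,"wx": 0,"wy": 0,"wz": 0},
    {"x": 0,"y": 0,"z": 0,"wx": 0,"wy": 0,"wz": 0},
    {"x": 0,"y": 0,"z": 0,"wx": 0,"wy": 0,"wz": 0}
  ]
}}

```text
time_s: 12.25
tool_pos: [0.4995, -0.0432, 0.1184]
orientation: [[0.476, -0.879, 0.0], [-0.879, -0.476, -0.0], [0.0, -0.0, -1.0]]
wrist_force: [-0.4, -0.0, -2.2]
grip_width: 0.0466
```

Request:
{"fn": "move_arm", "kwargs": {
  "increments": [
    {"x": 0,"y": 0,"z": 0.01,"wx": 0,"wy": 0,"wz": 0},
    {"x": 0,"y": 0,"z": 0.015,"wx": 0,"wy": 0,"wz": 0},
    {"x": 0,"y": 0,"z": 0.02,"wx": 0,"wy": 0,"wz": 0},
    {"x": 0,"y": 0,"z": 0.02,"wx": 0,"wy": 0,"wz": 0},
    {"x": 0,"y": 0,"z": 0.02,"wx": 0,"wy": 0,"wz": 0},
    {"x": 0,"y": 0,"z": 0.02,"wx": 0,"wy": 0,"wz": 0},
    {"x": 0,"y": 0,"z": 0.01,"wx": 0,"wy": 0,"wz": 0},
    {"x": 0,"y": 0,"z": 0,"wx": 0,"wy": 0,"wz": 0},
    {"x": 0,"y": 0,"z": 0,"wx": 0,"wy": 0,"wz": 0},
    {"x": 0,"y": 0,"z": 0,"wx": 0,"wy": 0,"wz": 0}
  ]
}}

```text
time_s: 13.5
tool_pos: [0.4991, -0.0432, 0.2327]
orientation: [[0.476, -0.879, -0.001], [-0.879, -0.476, -0.0], [-0.001, 0.001, -1.0]]
wrist_force: [0.2, -0.4, -2.8]
grip_width: 0.0465
```

```bash
python3 - <<'E'
from h import *
s=env.read_state(); print(s['time_s'],s['tool_pos'],s['wrist_force'],s['wrist_torque'],s['grip_width'])
a,ca=snap('scene','s6.png'); b,cb=snap('side','d6.png'); w,_=snap('wrist','w6.png')
A=cv2.resize(a[110:310,230:380],(300,400));B=cv2.resize(b[130:330,270:410],(280,400));
cv2.imwrite('pics/c6.png',np.hstack([A,B,cv2.resize(w[100:400,235:400],(220,400))])[:,:,::-1])
E
```

```text
13.5 [ 0.49905056 -0.04317391  0.23268021] [ 0.17688372 -0.36664964 -2.77291477] [-0.00462871 -0.03810943 -0.00533504] 0.04649071323319019
```

View pics/c6.png

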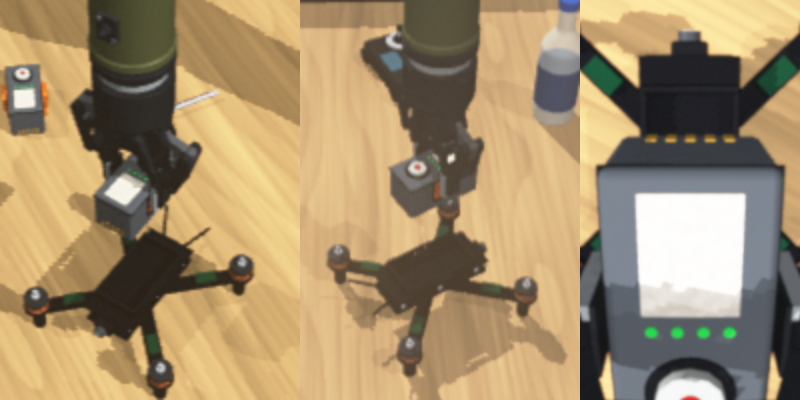

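```bash
python3 - <<'E'
from h import *
im=cv2.imread('pics/w6.png'); c=env.calibration('wrist'); s=env.read_state()
hsv=cv2.cvtColor(im,cv2.COLOR_BGR2HSV)
gr=((abs(hsv[...,0].astype(int)-65)<20)&(hsv[...,1]>120)&(hsv[...,2]>150)).astype(np.uint8)
n,_,st,ce=cv2.connectedComponentsWithStats(gr)
print([(x.round(1).tolist(),int(a[4])) for x,a in zip(ce[1:],st[1:]) if a[4]>8])
wh=cv2.inRange(hsv,(0,0,190),(180,40,255)); 
cs=[k for k in cv2.findContours(wh,0,2)[0] if cv2.contourArea(k)>300 and 240<k[:,0,0].mean()<400]
for k in cs:
    print(cv2.boundingRect(k))
# label trapezoid corners -> sizes on a level plane at top height
k=max(cs,key=cv2.contourArea); q=cv2.approxPolyDP(k,.04*cv2.arcLength(k,True),True)[:,0]
R=s['orientation']; P=np.array([R.T@(onz(c,'wrist',p,.2375)-s['tool_pos']) for p in q]); print(q.tolist(),P.round(4).tolist())
im=cv2.imread('pics/w2.png');c2={'intrinsics':c['intrinsics'],'cam_to_world':np.load('w2c.npy')}
print('label on craft', [np.round(R.T@(onz(c2,'wrist',p,.106)-np.array([.498,-.0437,.106])),4).tolist() for p in((301,177),(337,177),(337,223),(301,223))])
E
```

```text
[([287.9, 349.2], 60), ([307.5, 349.4], 62), ([327.1, 349.3], 61), ([346.7, 349.3], 62)]
(292, 384, 51, 21)
(276, 245, 83, 92)
[[277, 245], [281, 335], [353, 336], [358, 246]] [[-0.0124, -0.0366, -0.0046], [-0.0123, -0.0031, -0.0046], [0.0132, -0.0027, -0.0046], [0.0137, -0.0362, -0.0046]]
label on craft [[-0.013, -0.0388, -0.0], [0.0131, -0.0388, -0.0], [0.0135, -0.0044, -0.0], [-0.0133, -0.0044, 0.0]]
```

```bash
python3 - <<'E'
from h import *
from scipy.optimize import brentq
im,c=snap('wrist','w7.png'); g=im.astype(float).min(2); s=env.read_state(); R=s['orientation']
L=[];Rr=[]
for y in range(252,315):
    r=g[y]
    for lo,hi,o in((262,295,L),(340,372,Rr)):
        seg=np.convolve(r[lo:hi],[.25,.5,.25],'same'); d=np.abs(np.diff(seg))[2:-2]; d[d<.3*d.max()]=0
        o.append((lo+2.5+(d*np.arange(len(d))).sum()/d.sum(),y))
T=np.array(c['cam_to_world']); ctr=np.array([s['tool_pos'][0],s['tool_pos'][1],.2375])
def par(t):
    n=R@np.array([0,np.sin(t),np.cos(t)]); A=[]
    for E in(L,Rr):
        P=[]
        for uv in E:
            o,d=ray(c,'wrist',uv); P.append(R.T@(o+d*(((ctr-o)@n)/(d@n))-ctr))
        P=np.array(P); A.append(np.polyfit(P[:,1]/np.cos(t),P[:,0],1)[0])
    return A[1]-A[0]
print('edge convergence at level',par(0)); print('pitch deg',np.degrees(brentq(par,-.6,.6)))
print(s['grip_width'],s['wrist_force'],s['tool_pos'])
E
```

```text
edge convergence at level -0.0037745180689026095
pitch deg -0.9156827171543812
0.045995289055859916 [-0.01005443  0.58532103 -1.99888413] [ 0.49935865 -0.04327135  0.23298988]
```

The battery is level within about 1°, held at roughly z = 0.215 m, and the craft is standing. Handing in.

```bash
python3 -c "
from plant import env
print(env.hand_in())"
```

```text
the job is handed in; nothing more can be done
None
```

The job is handed in: the arm is holding the battery level by its pinched catches, and the empty quadcopter is still standing on the table. No verdict was given.

- **Power button:** I pressed it with the closed fingertips until it stopped moving and held it there for about 1.5 s. The force rose from 6.4 to 10.9 N with no further travel.
- **Catches and lift:** I pinched both catches at 40 N while the battery was seated, then lifted straight up about 13 cm. The wrist carried only 2–3 N during the lift, which matches the battery alone.
- **Last checks:** The battery centre works out to about 0.215 m above the table, and the pitch measured from the label edges is about 1°. The last pictures show the craft upright. I did not measure the craft or the other things again at the end. Apart from a brief 12 N while closing, no unexpected force showed up.

Two readings did not fit neatly:
- **LEDs:** The green battery LEDs stayed lit in the pictures after the press. I relied on the force and travel as evidence that the button went down.
- **Finger opening:** It read 46–47 mm, below the stated 49 mm for fully pressed catches. I took this as both catches fully in, with some give in the pads or fingers.

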